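Stack the lunch pots on their wooden stand

ROBOT

A 7-joint arm with a two-finger parallel gripper is mounted at the origin on a cart in front of the work surface, level with it; the furniture and walls round the work are solid. World frame = base frame: x ahead of the robot, y to its left, z up, the work surface at z = 0. Lengths are in m, angles in rad, forces in N, time in s.
With the tool pointing down it reaches from about 0.35 to 0.9 m from the base axis. Payload 8.1 kg.
Tool frame: the origin (TCP) lies between the finger pads; the fingertips stand 22 mm ahead of it and the grasp point (between the pads) lies 3 mm ahead of it (arm.tip_reach is the distance from the TCP to the fingertips, in m); z points along the fingers, y is the line along which they close (so a half turn about z gives the same grasp; the last joint's range is limited). The gripper opens to 92 mm and grips with 3 to 60 N. Pads are 19 mm wide; open, the fingers measure 130 mm over their backs; the gripper's body (75 mm by 190 mm) begins 47 mm behind the grasp point.
Start: joints at [-1.394, 0.434, 0.025, 1.573, -0.012, 1.134, -0.075], TCP at [0.173, 0.601, 0.249] pointing down, gripper open.
Joint ranges: [-2.62, 2.62], [-0.44, 2.09], [-1.27, 1.32], [0.08, 2.57], [-1.32, 4.46], [0.12, 2], [-2.74, 2.74]. Speed limits (rad/s): [2.22, 2.22, 3.01, 3.01, 3.14, 3.14, 3.14].

INTERFACE

Orientations are given as a rotation vector (axis times angle).
In Python, from cell import telemetry, vision, job, arm gives the robot as it stands. The module is installed in compiled form; this text tells all that it offers.
- The arm moves only by the shell command python3 -m creep 'ROWS' [FORCE]. ROWS is text: rows parted by semicolons, each of 7 numbers parted by spaces: the finger opening in cm, from 0 to 9.18, then the shift along the tool's x, y, z in cm, then the turn, a rotation vector about the tool's x, y, z in degrees. A call has 1 to 5 rows; each row is the pose to reach, as a shift and turn from the pose commanded when the call began, along the tool's axes at that moment; what a row does not reach only later rows make up. A row lasts 1/8 s, in which the tool goes at most 62.5 mm and 10.7 degrees, less where a joint would pass 70% of its speed; a pose out of reach is approached as far as the arm can. A call with a gripper value outside its range is refused whole. The fingers move at their own pace and stop on an object; FORCE is the grip in N (left out, the last holds). Time passes only in rows, so rows that repeat a pose let the fingers close. It gives the time, the measured TCP pose, the force, the opening and the grip force at its end, in the units of the state.
- telemetry.observe(): the state, without advancing time (a new reading comes with each control period).
- vision.get_image(name): name is "scene" or "top" or "wrist"; returns the picture (400x640x3 uint8, red, green, blue); there is no depth.
- vision.camera_info(name): a dict with "fov_y" (degrees; the focal length in pixels is half the picture's height over the tangent of half this angle, whatever the lens; pixels are square), "cx", "cy" (the principal point, pixels), "extrinsics" (4x4, takes a point from camera to world coordinates). Camera axes: x right, y down, z forward; pixel columns grow to the right and rows downward; lengths in m; the calibration is good to about 2 mm. A picture is of the moment at which its call begins: read the wrist's pose just before it. camera_info takes no time and is no camera call; for the wrist camera it gives the pose at the moment of the call.
- job.sign_off(): hands the job in; it is judged then, once.
The state is a dict: "clock": time; "joints": joint angles; "dq": joint speeds; "joint_efforts": joint torques, N m; "position": TCP position; "ee_rot": TCP orientation; "force": force on the tool from outside, world axes, zero at the start; "ft_torque": the same for the moment, N m; "width": opening from 0.0 (shut) to 1.0 (fully open); "gripper_force": force on a finger pad.
Only numpy, scipy, OpenCV 4.12 (cv2) and the standard library are available. Lean on these libraries where they do the work, as an engineer would, in place of code of your own. Each camera call takes 0.05 s, during which the arm holds its last target. There are 200 camera calls.

TASK

Put the steel lunch pots away as a tower on the square wooden stand: the tallest pot first, seated in the stand's recess, then the middle one on it, then the lowest, and finally the lid, each plugged fully home and level in the one below. Build it up on the stand one piece at a time from the bottom, setting each piece down gently rather than dropping it, and leave the honey jar, the kitchen timer and the garlic bulb where they are.

Things in the scene. Friction and masses are not known exactly. Their poses are not given: they have to be found in the camera images.
- stand: Fixed square wooden block, 104 x 104 mm and 18 mm high, with a round recess in the middle of its top, 52 mm wide and 9 mm deep with a 2 mm chamfer. Origin: centre of its underside, on the worktop; z up. A pot that is home in it rests with its shoulder on the block's top, its origin 11 mm above the stand's origin.
- tall_pot: Tallest of three round steel pots open at the top: 69 mm high over all, no partition inside. Underneath is a round plug foot 47 mm wide and 7 mm high (tapered to 41 mm at the very bottom), on which it stands; above this the body is a straight cylinder 60 mm wide with a 4 mm thick wall (mouth 52 mm). Grip it across the body. Origin: centre of the underside of the foot; z up. About 0.14 kg.
- middle_pot: Middle round steel pot: 51 mm high over all, with one straight partition across the inside (its top 10 mm below the rim). Foot, width, wall and origin as on the tall pot. Home on the tall pot, its foot is inside that pot's mouth, its shoulder on the rim, its origin 62 mm above the tall pot's. About 0.11 kg.
- low_pot: Lowest round steel pot: 35 mm high over all, with a cross-shaped partition inside (its top 10 mm below the rim). Foot, width, wall and origin are as on the tall pot. Home on the middle pot, its origin is 44 mm above the middle pot's. About 0.09 kg.
- pot_lid: Round steel lid, 60 mm wide, with the same plug foot underneath (47 mm wide, 7 mm high), a 5 mm thick disc above it and an upright black cylindrical knob in the middle, 18 mm wide, from 12 to 32 mm above the origin. Origin: centre of the underside of the foot; z up. Home on the low pot, its origin is 28 mm above the low pot's. About 0.06 kg.
- honey_jar: Bystander: glass jar of spread with a red cap, 65 mm wide, 100 mm high, loose. Origin: centre of its underside. Leave it where it is.
- kitchen_timer: Bystander: round red and white wind-up timer, 62 mm wide, 55 mm high, loose. Origin: centre of its underside. Leave it where it is.
- garlic: Bystander: pale garlic bulb, 60 mm wide, 58 mm high, loose. Origin: centre of its underside. Leave it where it is.

How it is judged:
By the outcome, as a careful person would: the job done as asked, in the order asked, and still so for the second after the job is handed in, with the robot touching nothing.
It also fails if it takes over 115 s, if anything falls off the work surface, if the arm or the gripper's body presses on something with over 40 N, if the wrist force passes 120 N, or if a joint passes its speed limit or range.

## Working session

There is one attempt and no reset: what is moved stays moved. The work goes in short steps, Python scripts to look and compute and a shell command to move; the robot and the scene stay as the last step left them, time stands still between calls to the robot, and variables do not carry over. Pictures are saved under pics/ and viewed, at most 14 in all, crops included, and the job is handed in when it is done.

```bash
mkdir -p pics
python3 - <<'E'
from cell import telemetry, vision, arm
import cv2,json
for n in ("scene","top","wrist"):
    im=vision.get_image(n); cv2.imwrite(f"pics/{n}0.png",im[:,:,::-1])
    i=vision.camera_info(n); print(n,i["fov_y"],i["cx"],i["cy"],i["extrinsics"])
s=telemetry.observe(); print(s, arm.tip_reach)
a=cv2.imread("pics/scene0.png");b=cv2.imread("pics/top0.png")
E
```

```text
scene 50.75471122420354 319.51225594279043 201.4711823262996 [[ 0.89996037 -0.20984151  0.38214902  0.14426686]
 [-0.43545979 -0.39019424  0.81124794 -0.93167209]
 [-0.02112114 -0.89650153 -0.44253689  0.55558028]
 [ 0.          0.          0.          1.        ]]
top 57.18941893541616 319.75156466157273 202.45949554344296 [[ 0.02458007 -0.99202695  0.1236056   0.47874208]
 [-0.9996002  -0.02266081  0.01690944 -0.02286337]
 [-0.01397362 -0.12397181 -0.99218734  0.90304547]
 [ 0.          0.          0.          1.        ]]
wrist 58.064247753932094 315.81257252338463 205.63813783646248 [[ 2.75058138e-01  9.25183363e-01  2.61493339e-01  1.01853864e-01]
 [ 9.61427294e-01 -2.64473359e-01 -7.55738147e-02  6.20361260e-01]
 [-7.61614063e-04  2.72194026e-01 -9.62242086e-01  3.84371008e-01]
 [ 0.00000000e+00  0.00000000e+00  0.00000000e+00  1.00000000e+00]]
{'clock': 0.15, 'joints': array([-1.39360544,  0.43503686,  0.02495354,  1.57388202, -0.01162096,
        1.13397444, -0.07508143]), 'dq': array([ 0.00100508, -0.00203262, -0.00258952, -0.0016707 , -0.00110523,
       -0.00174438, -0.00060051]), 'joint_efforts': array([ 1.95507564e-03, -6.68266082e+01,  9.86151695e-01, -3.14691353e+01,
       -6.04587095e-02,  3.95787251e-02,  1.02309928e-04]), 'position': array([0.17252371, 0.60034921, 0.24814353]), 'ee_rot': array([-4.38113242e-01, -3.11080933e+00,  1.81076555e-03]), 'force': array([ 0.44253968, -0.03375404,  0.53825822]), 'ft_torque': array([ 0.01100931, -0.04825118,  0.02003545]), 'gripper_force': 0.0, 'width': 0.9988313978877299} 0.022
```

View pics/scene0.png

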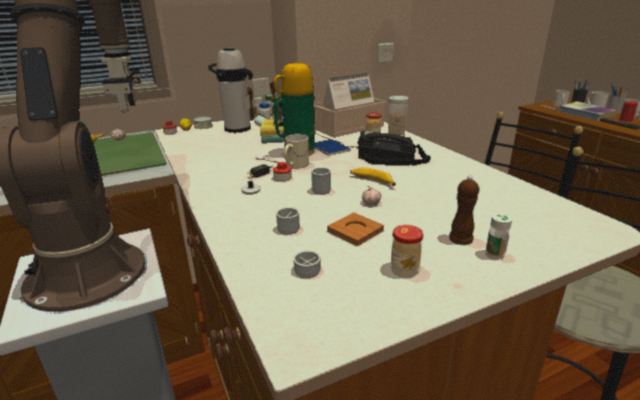

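View pics/top0.png

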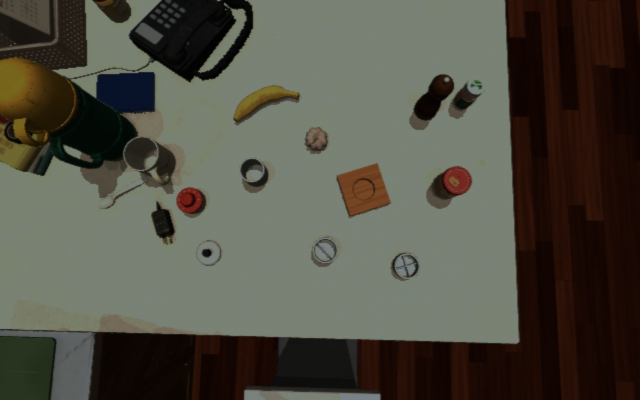

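The scene view shows the tall pot at (321,180), middle pot (288,220), low pot (308,264), lid (251,187), stand (356,229). In the top view they are at (253,173), (324,250), (405,265), (208,253) and (363,189). I'll enlarge both.

Run:
```python
import cv2
a=cv2.imread("pics/scene0.png");b=cv2.imread("pics/top0.png")
cv2.imwrite("pics/s1.png",cv2.resize(a[160:290,235:395],None,fx=4.6,fy=4.6,interpolation=cv2.INTER_CUBIC))
c=b[130:290,185:425]
cv2.imwrite("pics/t1.png",cv2.convertScaleAbs(cv2.resize(c,None,fx=3.3333,fy=3.3333,interpolation=cv2.INTER_CUBIC),alpha=1.6))
```

```text
(no output)
```

View pics/s1.png

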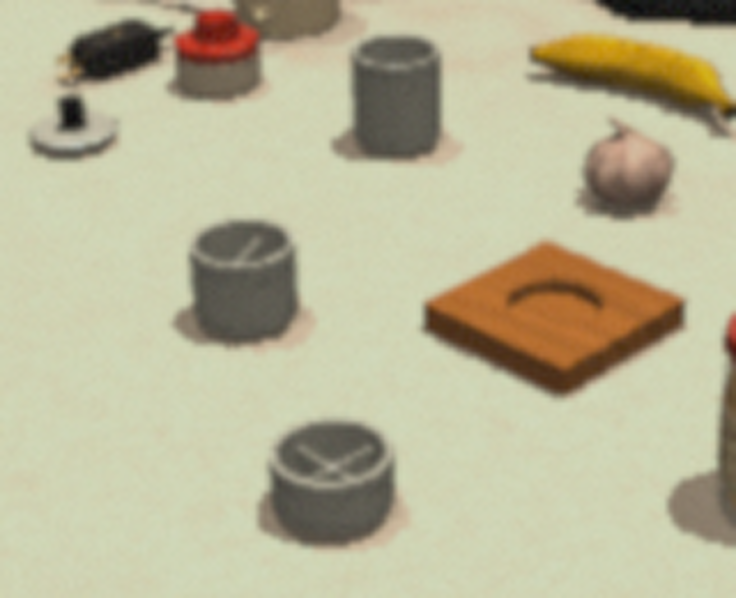

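View pics/t1.png

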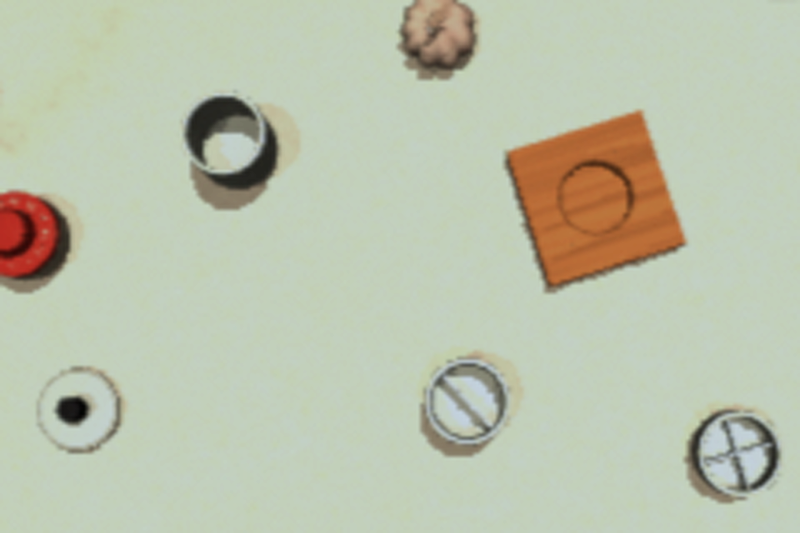

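The crops give clear rim centres: in the top crop tall (226,134), middle (466,400), low (735,452), lid disc (79,409), stand centre (596,198). In the scene crop they are (396,54), (243,244), (331,453), (74,131) and (555,305). Next I triangulate.

```bash
cat > h.py <<'E'
import numpy as np
from cell import vision, telemetry
def ray(n,u,v,info=None):
    i=info or vision.camera_info(n); f=200/np.tan(np.radians(i["fov_y"]/2)); E=np.array(i["extrinsics"])
    d=E[:3,:3]@[(u-i["cx"])/f,(v-i["cy"])/f,1]; return E[:3,3],d/np.linalg.norm(d)
def tri(*rs):
    A=sum(np.eye(3)-np.outer(d,d) for o,d in rs); b=sum((np.eye(3)-np.outer(d,d))@o for o,d in rs)
    p=np.linalg.solve(A,b); return p,max(np.linalg.norm(np.cross(p-o,d)) for o,d in rs)
def atz(r,z): o,d=r; return o+d*(z-o[2])/d[2]
E
python3 - <<'E'
from h import *
import numpy as np; np.set_printoptions(precision=4,suppress=True)
S=lambda x,y:ray("scene",(x+.5)/4.6-.5+235,(y+.5)/4.6-.5+160)
T=lambda x,y:ray("top",(x+.5)/3.3333-.5+185,(y+.5)/3.3333-.5+130)
for n,t,s,z in (("tall",(226,134.5),(396.5,54),.069),("mid",(466,400),(243.5,245),.051),("low",(735,452.5),(331.5,454),.035),("lid",(79.5,409),(74,132),.012),
  ("st1",(507,152),(548,241),.018),("st2",(643,111),(685,302),.018),("st3",(686,243),(563,375),.018),("st4",(549,288),(424,307),.018)):
    p,e=tri(T(*t),S(*s)); print(n,p,e,"top@z",atz(T(*t),z),"scene@z",atz(S(*s),z))
# sizes
print("diam tall top",atz(T(185,134),.069)-atz(T(267,134),.069))
E
```

```text
tall [0.6575 0.149  0.0674] 0.0023210011018432717 top@z [0.655  0.1495 0.069 ] scene@z [0.6583 0.1452 0.069 ]
mid [ 0.4778 -0.0227  0.0489] 0.002350755656351993 top@z [ 0.4756 -0.0219  0.051 ] scene@z [ 0.4786 -0.0273  0.051 ]
low [ 0.446  -0.2121  0.0315] 0.002428867459024668 top@z [ 0.4439 -0.2104  0.035 ] scene@z [ 0.4463 -0.2176  0.035 ]
lid [0.4639 0.2584 0.0092] 0.0019805383053415216 top@z [0.4621 0.2582 0.012 ] scene@z [0.464  0.2511 0.012 ]
st1 [ 0.6597 -0.0489  0.0181] 0.0026903535205615985 top@z [ 0.6572 -0.0478  0.018 ] scene@z [ 0.6626 -0.049   0.018 ]
st2 [ 0.6916 -0.1482  0.0179] 0.0016009562359585003 top@z [ 0.6901 -0.1475  0.018 ] scene@z [ 0.6933 -0.1484  0.018 ]
st3 [ 0.5944 -0.1802  0.0158] 0.0015095515097137558 top@z [ 0.5927 -0.1792  0.018 ] scene@z [ 0.5941 -0.1835  0.018 ]
st4 [ 0.5605 -0.0814  0.0161] 0.003024832347614288 top@z [ 0.5575 -0.0801  0.018 ] scene@z [ 0.562  -0.0852  0.018 ]
diam tall top [-0.0012  0.0573  0.    ]
```

Heights and stand size agree to within 3 mm, so I'll move toward the lid first (clear of the thermos), squaring the tool to the world axes.

```bash
python3 -m creep '9.18 -21.8 -15 -2 0 0 -16; 9.18 -21.8 -15 -2 0 0 -16; 9.18 -21.8 -15 -2 0 0 -16; 9.18 -21.8 -15 -2 0 0 -16; 9.18 -21.8 -15 -2 0 0 -16' 30
cat >> h.py <<'E'
from scipy.spatial.transform import Rotation as Ro
def go(p,yaw=None):
    "shift (tool cm) and turn to bring the measured TCP to p, tool down, y tool = world +y"
    s=telemetry.observe(); R=Ro.from_rotvec(s["ee_rot"]); t=R.inv().apply(np.array(p)-s["position"])*100
    D=Ro.from_matrix(np.diag([-1.,1,-1])); w=np.degrees((R.inv()*D).as_rotvec())
    print("clock",round(s["clock"],2),"pos",s["position"].round(4),"F",s["force"].round(1),"w",round(s["width"]*9.18,2),"shift cm",t.round(2),"turn",w.round(2))
E
python3 -c "
from h import *
go([.47,.25,.25])"
```

```text
clock: 0.78
position: [0.3438, 0.3925, 0.2691]
ee_rot: [0.011, 3.14, -0.002]
force: [-0.5, 1.1, -0.5]
width: 0.997
gripper_force: 0.0
clock 0.78 pos [0.3438 0.3925 0.2691] F [-0.5  1.1 -0.5] w 9.15 shift cm [-12.71 -14.15   1.94] turn [-0.06  0.07 -0.4 ]
```

```bash
cat > snap.py <<'E'
import sys,pickle,cv2
from h import *
n=sys.argv[1]; i=vision.camera_info("wrist"); im=vision.get_image("wrist")
cv2.imwrite(f"pics/{n}.png",im[:,:,::-1]); pickle.dump(i,open(f"pics/{n}.pkl","wb")); go([0,0,0])
E
python3 -m creep '9.18 -6 -6 0.5 0 0 -0.4; 9.18 -12.5 -12 1 0 0 -0.4; 9.18 -12.5 -14 1.9 0 0 -0.4; 9.18 -12.5 -14 1.9 0 0 -0.4; 9.18 -12.5 -14 1.9 0 0 -0.4' >/dev/null; python3 snap.py w_lid
python3 -m creep '9.18 -6 -4 0 0 0 0; 9.18 -12 -8 0 0 0 0; 9.18 -17 -10 0 0 0 0; 9.18 -17 -10 0 0 0 0; 9.18 -17 -10 0 0 0 0'>/dev/null; python3 snap.py w_tall
python3 -m creep '9.18 1 -6 0 0 0 0; 9.18 2 -12 0 0 0 0; 9.18 2 -18 0 0 0 0; 9.18 2 -24 0 0 0 0; 9.18 2 -26 0 0 0 0'>/dev/null;python3 -m creep '9.18 0 0 0 0 0 0; 9.18 0 0 0 0 0 0' >/dev/null; python3 snap.py w_stand
python3 -m creep '9.18 4 -4 0 0 0 0; 9.18 8 -8 0 0 0 0; 9.18 12 -9 0 0 0 0; 9.18 17 -9 0 0 0 0; 9.18 17 -9 0 0 0 0'>/dev/null;python3 -m creep '9.18 0 0 0 0 0 0; 9.18 0 0 0 0 0 0' >/dev/null; python3 snap.py w_low
python3 -m creep '9.18 0 6 0 0 0 0; 9.18 -1 12 0 0 0 0; 9.18 -3 18 0 0 0 0; 9.18 -3 18 0 0 0 0; 9.18 -3 18 0 0 0 0'>/dev/null;python3 -m creep '9.18 0 0 0 0 0 0; 9.18 0 0 0 0 0 0' >/dev/null; python3 snap.py w_mid
python3 - <<'E'
import cv2,numpy as np
t=[cv2.resize(cv2.imread(f"pics/w_{n}.png"),(400,250),interpolation=cv2.INTER_AREA) for n in ("lid","tall","stand","low")]
cv2.imwrite("pics/mos.png",np.vstack([np.hstack(t[:2]),np.hstack(t[2:])]))
E
```

```text
clock 1.45 pos [0.4648 0.2578 0.2496] F [-0.7  1.4  0.4] w 9.17 shift cm [ 46.67 -25.41  24.98] turn [ 0.04 -0.04  0.47]
clock 2.12 pos [0.635  0.1598 0.2494] F [-0.2  0.6 -0.1] w 9.18 shift cm [ 63.62 -15.42  25.01] turn [ 0.06 -0.07  0.52]
clock 3.05 pos [ 0.6181 -0.0992  0.2497] F [-0.7  0.4  0.4] w 9.13 shift cm [61.7  10.54 24.99] turn [ 0.1  -0.    0.61]
clock 3.98 pos [ 0.4497 -0.1932  0.2497] F [ 0.2 -0.  -0.9] w 9.18 shift cm [44.82 19.69 24.95] turn [-0.01  0.02  0.47]
clock 4.9 pos [ 0.4772 -0.0147  0.2497] F [ 0.2 -0.1 -0.4] w 9.2 shift cm [47.71  1.69 24.98] turn [-0.01 -0.    0.25]
```

View pics/mos.png

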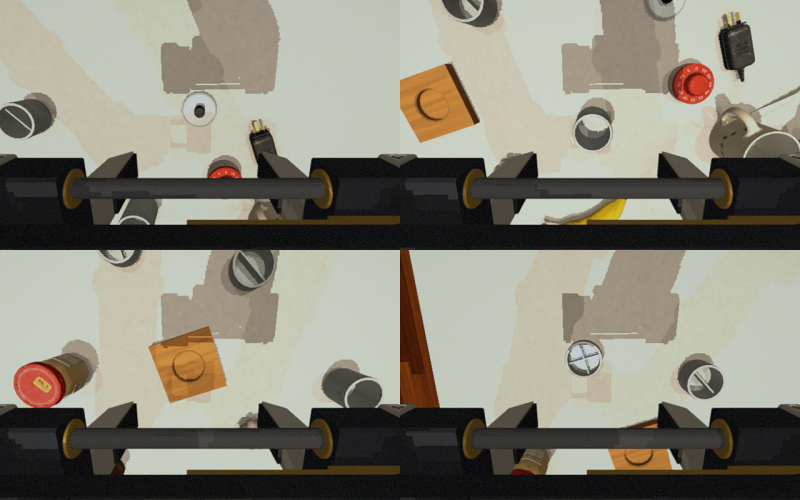

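The mosaic shows each piece clear of neighbours: lid (318,175 full pixels), tall pot (309,207), stand recess (302,187), low pot (296,172). I'll enlarge these.

Run:
```python
import cv2,numpy as np
L=[("lid",258,115),("tall",249,145),("stand",242,125),("low",236,115),("mid",255,120),("low",423,148)]
t=[cv2.resize(cv2.imread(f"pics/w_{n}.png")[y:y+120,x:x+120],(264,264),interpolation=cv2.INTER_CUBIC) for n,x,y in L]
cv2.imwrite("pics/mos2.png",np.vstack([np.hstack(t[:3]),np.hstack(t[3:])]))
```

```text
(no output)
```

View pics/mos2.png

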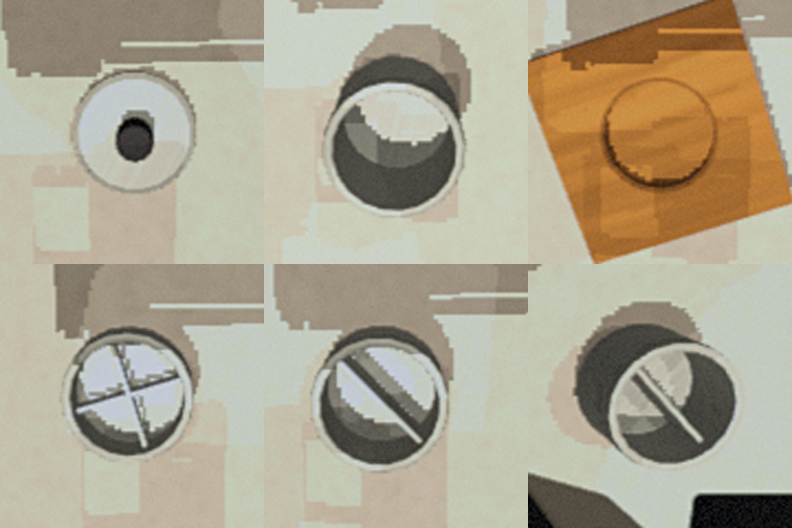

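Run:
```python
from h import *
import pickle; np.set_printoptions(precision=4,suppress=True)
W=lambda n,x0,y0,x,y:ray("w",(x+.5)/2.2-.5+x0,(y+.5)/2.2-.5+y0,pickle.load(open(f"pics/w_{n}.pkl","rb")))
T=lambda x,y:ray("top",(x+.5)/3.3333-.5+185,(y+.5)/3.3333-.5+130)
for n,a,t,z in (("lid",("lid",258,115,134.5,130.5),(79.5,409),.012),("tall",("tall",249,145,132,148.5),(226,134.5),.069),("stand",("stand",242,125,131.5,133),(596,198),.018),("low",("low",236,115,129,132.5),(735,452.5),.035),("mid",("mid",255,120,118.5,140.5),(466,400),.051)):
    p,e=tri(W(*a),T(*t)); print(n,"tri",p,round(e,4),"wrist@z",atz(W(*a),z),"top@z",atz(T(*t),z))
print("mid 2 wrist",tri(W("mid",255,120,118.5,140.5),W("low",423,148,147.5,141)))
d=lambda n,x0,y0,a,b,y,z:np.linalg.norm(atz(W(n,x0,y0,a,y),z)-atz(W(n,x0,y0,b,y),z))
print("diam",d("lid",258,115,76,193,130,.012),d("tall",249,145,62,202,148,.069),d("stand",242,125,75,189,133,.018),d("low",236,115,65,193,132,.035))
E=pickle.load(open("pics/w_tall.pkl","rb"))["extrinsics"];print(np.array(E))
```

```text
lid tri [0.4626 0.2598 0.0083] 0.0007 wrist@z [0.4625 0.2601 0.012 ] top@z [0.4621 0.2582 0.012 ]
tall tri [0.6585 0.152  0.0608] 0.0019 wrist@z [0.6579 0.1528 0.069 ] top@z [0.655  0.1495 0.069 ]
stand tri [ 0.6226 -0.1126  0.0327] 0.0008 wrist@z [ 0.6265 -0.1136  0.018 ] top@z [ 0.6244 -0.1135  0.018 ]
low tri [ 0.4446 -0.2132  0.029 ] 0.0018 wrist@z [ 0.4445 -0.2144  0.035 ] top@z [ 0.4439 -0.2104  0.035 ]
mid tri [ 0.4757 -0.0219  0.0556] 0.0 wrist@z [ 0.4767 -0.022   0.051 ] top@z [ 0.4756 -0.0219  0.051 ]
mid 2 wrist (array([ 0.4772, -0.022 ,  0.0472]), np.float64(0.000249774088833063))
diam 0.055924683478158224 0.05836413040938573 0.05411300467914757 0.05750363999378943
[[-0.0092  0.9625  0.2712  0.5624]
 [ 1.      0.0086  0.0037  0.158 ]
 [ 0.0012  0.2712 -0.9625  0.3855]
 [ 0.      0.      0.      1.    ]]
```

Wrist and top views agree within 2–4 mm. Now I go to the tall pot.

```bash
python3 -m creep '9.18 -6 5.5 0 0 0 0; 9.18 -12 11 0 0 0 0; 9.18 -18 16.7 0 0 0 0.3; 9.18 -18 16.7 5 0 0 0.3; 9.18 -18 16.7 9 0 0 0.3' >/dev/null;python3 -m creep '9.18 0 0 4 0 0 0; 9.18 0 0 4 0 0 0; 9.18 0 0 4 0 0 0' >/dev/null; python3 -c "
from h import *
go([.657,.152,.05])"
```

```text
clock 5.9 pos [0.6573 0.154  0.1215] F [ 0.1 -0.6 -0.2] w 9.16 shift cm [ 0.04 -0.21  7.15] turn [0.02 0.11 0.02]
```

```bash
python3 -m creep '9.18 0 -0.2 3 0 0 0; 9.18 0 -0.2 6 0 0 0; 9.18 0 -0.2 7.2 0 0 0; 9.18 0 -0.2 7.2 0 0 0; 8 0 -0.2 7.2 0 0 0' 15 >/dev/null;python3 -m creep '5 0 0 0 0 0 0; 5 0 0 0 0 0 0; 5 0 0 0 0 0 0; 5 0 0 0 0 0 0; 5 0 0 0 0 0 0' 15;python3 -m creep '5 0 0 0 0 0 0; 5 0 0 -0.5 0 0 0; 5 0 0 -2 0 0 0; 5 0 0 -5 0 0 0; 5 0 0 -5 0 0 0' 20; python3 -c "
from h import *
go([.626,-.1135,.150])"; python3 snap.py g1
```

```text
clock: 7.15
position: [0.6565, 0.1525, 0.0481]
ee_rot: [-0.002, 3.141, 0.0]
force: [-1.9, -0.7, 4.8]
width: 0.649
gripper_force: 14.9
clock: 7.78
position: [0.6581, 0.1529, 0.1009]
ee_rot: [-0.002, 3.137, 0.002]
force: [-0.1, 0.6, -2.1]
width: 0.649
gripper_force: 19.8
clock 7.78 pos [0.6581 0.1529 0.1009] F [-0.1  0.6 -2.1] w 5.96 shift cm [  3.22 -26.63  -4.97] turn [0.09 0.28 0.06]
clock 7.83 pos [0.6571 0.1527 0.0992] F [-0.2 -0.4 -1.4] w 5.91 shift cm [ 65.75 -15.21   9.74] turn [0.05 0.15 0.06]
```

Tall pot held (5.9 cm). Carry it over the stand and look.

```bash
python3 -m creep '5 0.5 -6 -2 0 0 0; 5 1 -12 -4 0 0 0; 5 2 -18 -4 0 0 0; 5 3 -24 -4 0 0 0; 5 3.1 -26.6 -4 0 0 0' >/dev/null;python3 -m creep '5 0 0 0 0 0 0; 5 0 0 0 0 0 0; 5 0 0 0 0 0 0'; python3 -c "
from h import *
go([.626,-.1135,.08])"; python3 snap.py g2; python3 -c "
import cv2;a=cv2.imread('pics/g2.png');cv2.imwrite('pics/g2c.png',cv2.resize(a[90:390,170:470],None,fx=2,fy=2,interpolation=cv2.INTER_CUBIC))"
```

```text
clock: 8.82
position: [0.6257, -0.1116, 0.1373]
ee_rot: [0.006, -3.141, -0.001]
force: [-0.3, 0.1, -2.0]
width: 0.646
gripper_force: 19.8
clock 8.82 pos [ 0.6257 -0.1116  0.1373] F [-0.3  0.1 -2. ] w 5.93 shift cm [-0.03 -0.2   5.73] turn [ 0.05 -0.03  0.21]
clock 8.88 pos [ 0.6257 -0.1118  0.1374] F [ 0.1  0.1 -1.4] w 5.93 shift cm [62.53 11.39 13.78] turn [ 0.04 -0.02  0.2 ]
```

View pics/g2c.png

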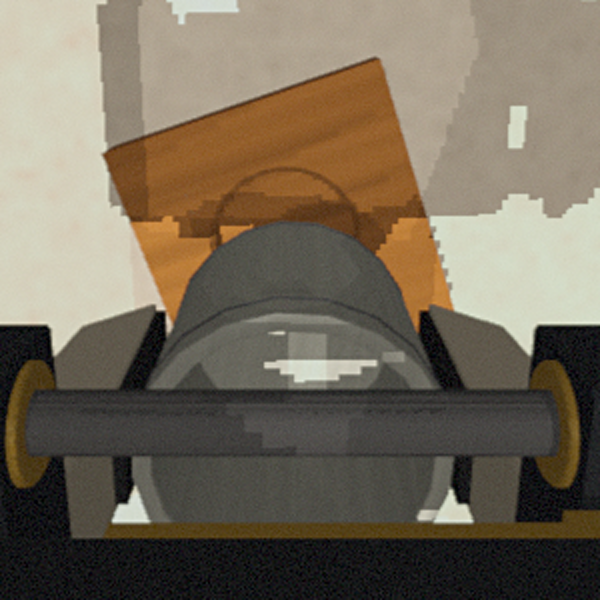

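The held pot's rim spans crop x 131–455 with its near edge at y≈311. The recess spans x 215–359 with its near edge at y≈168.

Run:
```python
from h import *
import pickle; np.set_printoptions(precision=4,suppress=True)
i=pickle.load(open("pics/g2.pkl","rb"))
C=lambda x,y:ray("w",(x+.5)/2-.5+170,(y+.5)/2-.5+90,i)
zr=.158
print("rim near",atz(C(292,311),zr),"L",atz(C(131,455),zr),"R",atz(C(455,455),zr))
print("recess near",atz(C(287,168),.018),"L",atz(C(215,235),.018),"R",atz(C(359,235),.018))
print("corners",atz(C(380,57),.018),atz(C(104,152),.018))
```

```text
rim near [ 0.599 -0.112  0.158] L [ 0.6273 -0.1413  0.158 ] R [ 0.6271 -0.0821  0.158 ]
recess near [ 0.6005 -0.1136  0.018 ] L [ 0.6257 -0.1401  0.018 ] R [ 0.6255 -0.0869  0.018 ]
corners [ 0.5616 -0.0816  0.018 ] [ 0.595 -0.179  0.018]
```

Pot and stand centres line up within about 2 mm, so I'll correct that and lower.

```bash
python3 -m creep '5 0 -0.2 2 0 0 0.2; 5 0 -0.2 4 0 0 0.2; 5 0 -0.2 5.8 0 0 0.2; 5 0 -0.2 5.8 0 0 0.2; 5 0 -0.2 5.8 0 0 0.2' ; python3 -m creep '5 0 0 0.3 0 0 0; 5 0 0 0.6 0 0 0; 5 0 0 0.9 0 0 0; 5 0 0 1.2 0 0 0; 5 0 0 1.2 0 0 0'
```

```text
clock: 9.5
position: [0.626, -0.1154, 0.0802]
ee_rot: [0.003, 3.141, -0.0]
force: [0.1, 0.1, -1.2]
width: 0.646
gripper_force: 19.8
clock: 10.12
position: [0.6254, -0.1155, 0.0674]
ee_rot: [-0.004, -3.141, -0.0]
force: [0.5, 0.3, -1.8]
width: 0.647
gripper_force: 19.8
```

```bash
python3 -m creep '5 0 0.15 0 0 0 0; 5 0 0.15 0.2 0 0 0; 5 0 0.15 0.4 0 0 0; 5 0 0.15 0.6 0 0 0; 5 0 0.15 0.6 0 0 0'; python3 -m creep '5 0 0 0.1 0 0 0; 5 0 0 0.2 0 0 0; 5 0 0 0.2 0 0 0'
```

```text
clock: 10.75
position: [0.6254, -0.1141, 0.0615]
ee_rot: [-0.004, -3.141, -0.0]
force: [-0.1, 0.4, -1.5]
width: 0.649
gripper_force: 19.8
clock: 11.12
position: [0.6255, -0.1141, 0.0596]
ee_rot: [-0.004, -3.141, -0.0]
force: [0.7, -0.5, -1.1]
width: 0.649
gripper_force: 19.8
```

```bash
python3 -m creep '5 0 0 0.1 0 0 0; 5 0 0 0.1 0 0 0'; python3 -m creep '5 0 0 0.1 0 0 0; 5 0 0 0.1 0 0 0'
```

```text
clock: 11.38
position: [0.6256, -0.1141, 0.0591]
ee_rot: [0.004, 3.141, 0.0]
force: [-1.8, 0.1, 2.7]
width: 0.647
gripper_force: 19.8
clock: 11.62
position: [0.6257, -0.1141, 0.059]
ee_rot: [0.004, 3.141, 0.0]
force: [-5.3, 1.2, 12.5]
width: 0.646
gripper_force: 19.9
```

Contact at the expected home height with 12 N. I'll release, lift, and look.

```bash
python3 -m creep '5 0 0 -0.1 0 0 0; 6.5 0 0 -0.1 0 0 0; 8 0 0 -0.1 0 0 0; 9.18 0 0 -0.1 0 0 0; 9.18 0 0 -0.1 0 0 0';python3 -m creep '9.18 0 0 -0.1 0 0 0; 9.18 0 0 -4 0 0 0; 9.18 0 0 -9 0 0 0; 9.18 0 0 -15 0 0 0; 9.18 0 0 -19 0 0 0'>/dev/null;python3 -m creep '9.18 0 0 0 0 0 0; 9.18 0 0 0 0 0 0' ; python3 snap.py p1; python3 -c "
import cv2;a=cv2.imread('pics/p1.png');cv2.imwrite('pics/p1c.png',cv2.resize(a[100:260,220:400],None,fx=3,fy=3,interpolation=cv2.INTER_CUBIC))"
```

```text
clock: 12.25
position: [0.6256, -0.1141, 0.0586]
ee_rot: [-0.004, -3.142, -0.0]
force: [0.7, -1.0, -0.2]
width: 0.974
gripper_force: 0.0
clock: 13.12
position: [0.6251, -0.114, 0.2481]
ee_rot: [-0.004, -3.141, -0.0]
force: [0.6, 0.3, -0.0]
width: 0.999
gripper_force: 0.0
clock 13.18 pos [ 0.6248 -0.1139  0.2474] F [ 0.   0.5 -1.1] w 9.16 shift cm [62.46 11.24 24.88] turn [ 0.02 -0.12 -0.13]
```

View pics/p1c.png

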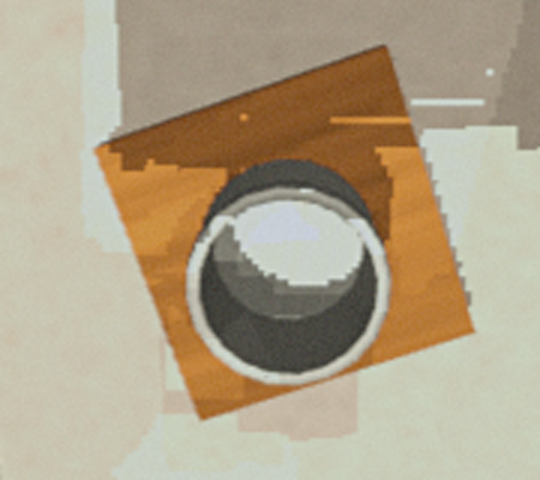

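The tall pot sits centred in the stand, rim spanning crop (186–390, 186–384). On to the middle pot.

```bash
python3 -m creep '9.18 5 3 0 0 0 0; 9.18 10 6 0 0 0 0; 9.18 14.85 9.2 0 0 0 0; 9.18 14.85 9.2 6 0 0 0; 9.18 14.85 9.2 12 0 0 0' >/dev/null;python3 -m creep '9.18 0 0 3.5 0 0 0; 9.18 0 0 3.5 0 0 0; 9.18 0 0 3.5 0 0 0' >/dev/null;  python3 - <<'E'
from h import *
import pickle; np.set_printoptions(precision=4,suppress=True)
i=pickle.load(open("pics/p1.pkl","rb"))
C=lambda x,y:ray("w",(x+.5)/3-.5+220,(y+.5)/3-.5+100,i)
print("tall rim",atz(C(288,285),.080),"L",atz(C(186,285),.08),"R",atz(C(390,285),.08),atz(C(288,186),.08),atz(C(288,384),.08))
go([.4765,-.022,.035])
E
```

```text
tall rim [ 0.6276 -0.1142  0.08  ] L [ 0.6275 -0.1438  0.08  ] R [ 0.6276 -0.0846  0.08  ] [ 0.5987 -0.1142  0.08  ] [ 0.6579 -0.1143  0.08  ]
clock 14.18 pos [ 0.4776 -0.0218  0.0943] F [-0.  -0.3  0.9] w 9.18 shift cm [ 0.11 -0.02  5.93] turn [-0.   -0.   -0.14]
```

```bash
python3 -m creep '9.18 0.1 0 3 0 0 -0.1; 9.18 0.1 0 5.9 0 0 -0.1; 9.18 0.1 0 5.9 0 0 -0.1; 8 0.1 0 5.9 0 0 -0.1; 5 0.1 0 5.9 0 0 -0.1' 15 >/dev/null;python3 -m creep '5 0 0 0 0 0 0; 5 0 0 0 0 0 0; 5 0 0 0 0 0 0; 5 0 0 0 0 0 0; 5 0 0 0 0 0 0' 15;python3 -m creep '5 0 0 0 0 0 0; 5 0 0 -0.5 0 0 0; 5 0 0 -3 0 0 0; 5 0 0 -8 0 0 0; 5 0 0 -14 0 0 0' 20;python3 -m creep '5 0 0 0 0 0 0; 5 0 0 0 0 0 0'; python3 -c "
from h import *
go([.627,-.1142,.165])"
```

```text
clock: 15.42
position: [0.4767, -0.0218, 0.0353]
ee_rot: [0.001, 3.141, 0.0]
force: [-1.6, -0.2, 7.6]
width: 0.655
gripper_force: 15.0
clock: 16.05
position: [0.4752, -0.0217, 0.1757]
ee_rot: [-0.001, -3.139, 0.0]
force: [2.3, 0.3, -1.0]
width: 0.654
gripper_force: 20.0
clock: 16.3
position: [0.4758, -0.0217, 0.1746]
ee_rot: [-0.001, -3.141, -0.0]
force: [-0.0, -0.4, -0.7]
width: 0.654
gripper_force: 20.0
clock 16.3 pos [ 0.4758 -0.0217  0.1746] F [-0.  -0.4 -0.7] w 6.0 shift cm [-15.13  -9.25   0.95] turn [ 0.01 -0.02 -0.03]
```

```bash
python3 -m creep '5 -5 -3 0 0 0 0; 5 -10 -6 0 0 0 0; 5 -15.1 -9.25 0 0 0 0; 5 -15.1 -9.25 0 0 0 0; 5 -15.1 -9.25 0 0 0 0'>/dev/null;python3 -m creep '5 0 0 2 0 0 0; 5 0 0 3 0 0 0; 5 0 0 3 0 0 0'; python3 snap.py g3; python3 -c "
import cv2;a=cv2.imread('pics/g3.png');cv2.imwrite('pics/g3c.png',cv2.resize(a[130:390,170:470],None,fx=2,fy=2,interpolation=cv2.INTER_CUBIC))"
```

```text
clock: 17.3
position: [0.6261, -0.1135, 0.1438]
ee_rot: [0.0, -3.139, -0.001]
force: [0.2, 0.3, -1.5]
width: 0.652
gripper_force: 20.0
clock 17.35 pos [ 0.6267 -0.1138  0.1446] F [ 0.5 -1.2 -0.9] w 5.98 shift cm [62.65 11.37 14.53] turn [ 0.02 -0.06  0.  ]
```

View pics/g3c.png

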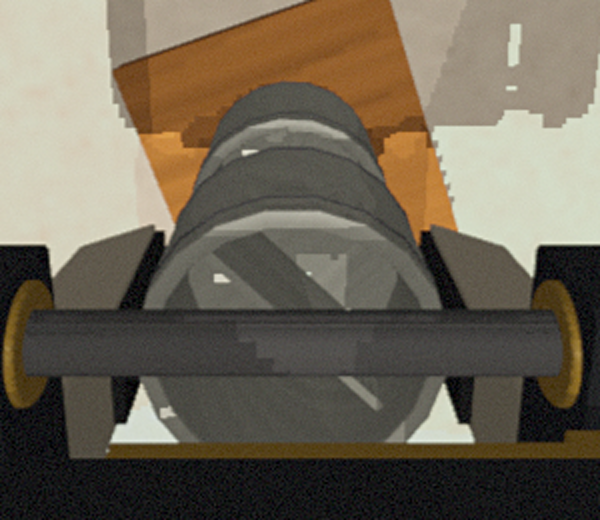

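Held middle pot's near rim edge is at crop (292,209); the seated tall pot's near rim edge is at (290,118).

Run:
```python
from h import *
import pickle; np.set_printoptions(precision=4,suppress=True)
i=pickle.load(open("pics/g3.pkl","rb"))
C=lambda x,y:ray("w",(x+.5)/2-.5+170,(y+.5)/2-.5+130,i)
zr=.1603
print("mid near",atz(C(292,209),zr),"L",atz(C(140,350),zr),"R",atz(C(446,350),zr))
print("tall near",atz(C(290,118),.08))
go([.627,-.1142,.12])
```

```text
mid near [ 0.5969 -0.1139  0.1603] L [ 0.625  -0.1423  0.1603] R [ 0.6249 -0.085   0.1603]
tall near [ 0.5989 -0.1143  0.08  ]
clock 17.35 pos [ 0.6267 -0.1138  0.1446] F [ 0.5 -1.2 -0.9] w 5.98 shift cm [-0.04 -0.04  2.46] turn [ 0.02 -0.06  0.  ]
```

```bash
python3 -m creep '5 -0.1 -0.03 1 0 0 0; 5 -0.1 -0.03 2.2 0 0 0; 5 -0.1 -0.03 2.6 0 0 0; 5 -0.1 -0.03 2.6 0 0 0; 5 -0.1 -0.03 2.6 0 0 0'; python3 -m creep '5 0 0 0.2 0 0 0; 5 0 0 0.4 0 0 0; 5 0 0 0.6 0 0 0; 5 0 0 0.7 0 0 0; 5 0 0 0.7 0 0 0'; python3 -m creep '5 0 0 0.1 0 0 0; 5 0 0 0.2 0 0 0; 5 0 0 0.2 0 0 0'
```

```text
clock: 17.98
position: [0.6284, -0.1147, 0.119]
ee_rot: [0.001, 3.141, 0.0]
force: [-0.3, -0.8, -0.9]
width: 0.653
gripper_force: 20.0
clock: 18.6
position: [0.6282, -0.1146, 0.1116]
ee_rot: [-0.001, -3.141, -0.0]
force: [-0.4, 0.5, -1.8]
width: 0.654
gripper_force: 20.0
clock: 18.98
position: [0.6282, -0.1146, 0.1096]
ee_rot: [-0.001, -3.141, -0.0]
force: [-0.2, 0.5, -1.3]
width: 0.652
gripper_force: 20.0
```

```bash
python3 -m creep '5 0 0 0.1 0 0 0; 5 0 0 0.1 0 0 0'; python3 -m creep '5 0 0 0.07 0 0 0; 5 0 0 0.07 0 0 0'
```

```text
clock: 19.23
position: [0.6282, -0.1146, 0.1087]
ee_rot: [-0.001, -3.142, -0.0]
force: [0.0, -0.7, -1.2]
width: 0.653
gripper_force: 20.0
clock: 19.48
position: [0.6283, -0.1146, 0.1084]
ee_rot: [0.001, 3.141, 0.0]
force: [-3.0, 1.0, 3.3]
width: 0.649
gripper_force: 20.0
```

```bash
python3 -m creep '5 0 0 0.05 0 0 0; 5 0 0 0.05 0 0 0'; python3 -m creep '5 0 0 -0.1 0 0 0; 6.5 0 0 -0.1 0 0 0; 8 0 0 -0.1 0 0 0; 9.18 0 0 -0.1 0 0 0; 9.18 0 0 -0.1 0 0 0'|grep -E "pos|force";python3 -m creep '9.18 0 0 -0.1 0 0 0; 9.18 0 0 -3 0 0 0; 9.18 0 0 -8 0 0 0; 9.18 0 0 -14 0 0 0; 9.18 0 0 -16 0 0 0'>/dev/null;python3 -m creep '9.18 0 0 0 0 0 0; 9.18 0 0 0 0 0 0' ; python3 snap.py p2
python3 -m creep '9.18 6 -3 0 0 0 0; 9.18 12 -6 0 0 0 0; 9.18 18.35 -9.9 0 0 0 0; 9.18 18.35 -9.9 6 0 0 0; 9.18 18.35 -9.9 12 0 0 0'>/dev/null;python3 -m creep '9.18 0 0 5 0 0 0; 9.18 0 0 5 0 0 0; 9.18 0 0 5 0 0 0'>/dev/null
python3 -c "
from h import *
go([.4445,-.2135,.031])
import cv2;a=cv2.imread('pics/p2.png');cv2.imwrite('pics/p2c.png',cv2.resize(a[100:280,200:420],None,fx=3,fy=3,interpolation=cv2.INTER_CUBIC))"
```

```text
clock: 19.73
position: [0.6284, -0.1146, 0.1084]
ee_rot: [0.001, 3.141, 0.0]
force: [-2.9, 0.2, 8.6]
width: 0.653
gripper_force: 20.0
position: [0.6282, -0.1146, 0.1085]
force: [0.8, 0.6, -0.0]
gripper_force: 0.0
clock: 21.22
position: [0.6276, -0.1145, 0.2672]
ee_rot: [-0.001, -3.14, -0.0]
force: [0.2, 0.8, 0.6]
width: 1.0
gripper_force: 0.0
clock 21.27 pos [ 0.6275 -0.1145  0.2668] F [-0.5  0.2 -0.3] w 9.19 shift cm [62.68 11.4  26.85] turn [ 0.02 -0.15 -0.03]
clock 22.27 pos [ 0.4451 -0.2138  0.0995] F [ 0.8 -0.6  0.6] w 9.18 shift cm [0.07 0.03 6.84] turn [-0.01  0.01 -0.04]
```

View pics/p2c.png

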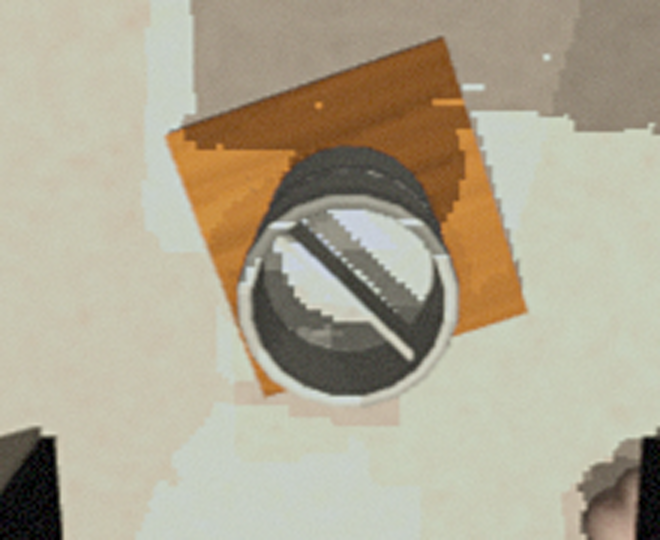

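Middle pot plugged level; its rim spans crop (238–460, 193–406). Picking the low pot.

```bash
python3 -m creep '9.18 0.07 0 3 0 0 0; 9.18 0.07 0 6 0 0 0; 9.18 0.07 0 6.85 0 0 0; 9.18 0.07 0 6.85 0 0 0; 6 0.07 0 6.85 0 0 0' 15 >/dev/null;python3 -m creep '5 0 0 0 0 0 0; 5 0 0 0 0 0 0; 5 0 0 0 0 0 0; 5 0 0 0 0 0 0; 5 0 0 0 0 0 0' 15;python3 -m creep '5 0 0 0 0 0 0; 5 0 0 -0.5 0 0 0; 5 0 0 -4 0 0 0; 5 0 0 -10 0 0 0; 5 0 0 -16 0 0 0' 20 >/dev/null;python3 -m creep '5 0 0 -3 0 0 0; 5 0 0 -3 0 0 0; 5 0 0 -3 0 0 0';python3 - <<'E'
from h import *
import pickle; np.set_printoptions(precision=4,suppress=True)
i=pickle.load(open("pics/p2.pkl","rb"))
C=lambda x,y:ray("w",(x+.5)/3-.5+200,(y+.5)/3-.5+100,i)
print("mid rim",*[atz(C(*p),.124) for p in ((349,299.5),(238,300),(460,300),(349,193),(349,406))])
go([.628,-.1143,.21])
E
```

```text
clock: 23.52
position: [0.4442, -0.2137, 0.0304]
ee_rot: [0.001, 3.141, -0.0]
force: [-1.1, 0.3, 5.9]
width: 0.665
gripper_force: 15.0
clock: 24.52
position: [0.4433, -0.2131, 0.2191]
ee_rot: [-0.001, -3.14, -0.001]
force: [-0.5, 0.1, -1.7]
width: 0.653
gripper_force: 20.0
mid rim [ 0.6276 -0.1145  0.124 ] [ 0.6278 -0.1441  0.124 ] [ 0.6278 -0.0848  0.124 ] [ 0.599  -0.1145  0.124 ] [ 0.6579 -0.1144  0.124 ]
clock 24.52 pos [ 0.4433 -0.2131  0.2191] F [-0.5  0.1 -1.7] w 6.0 shift cm [-18.47   9.89   0.9 ] turn [ 0.03 -0.08 -0.03]
```

```bash
python3 -m creep '5 -6 3 0 0 0 0; 5 -12 6 0 0 0 0; 5 -18.4 9.9 0 0 0 0; 5 -18.4 9.9 0 0 0 0; 5 -18.4 9.9 0 0 0 0'>/dev/null;python3 -m creep '5 0 0 2.5 0 0 0; 5 0 0 5 0 0 0; 5 0 0 5 0 0 0;5 0 0 5 0 0 0'; python3 snap.py g4;python3 -c "
from h import *
go([.6275,-.1145,.158])"
```

```text
clock: 25.65
position: [0.6276, -0.1155, 0.1705]
ee_rot: [-0.003, -3.141, 0.0]
force: [-0.2, -0.2, -0.7]
width: 0.658
gripper_force: 20.0
clock 25.7 pos [ 0.6281 -0.1153  0.171 ] F [-0.   0.3 -0.5] w 6.06 shift cm [62.85 11.44 17.03] turn [-0.02  0.06 -0.09]
clock 25.7 pos [ 0.6281 -0.1153  0.171 ] F [-0.   0.3 -0.5] w 6.06 shift cm [0.06 0.09 1.3 ] turn [-0.02  0.06 -0.09]
```

```bash
python3 -m creep '5 0.03 0.06 0.5 0 0 0; 5 0.03 0.06 1 0 0 0; 5 0.03 0.06 1.3 0 0 0; 5 0.03 0.06 1.3 0 0 0; 5 0.03 0.06 1.3 0 0 0'; python3 -m creep '5 0 0 0.2 0 0 0; 5 0 0 0.4 0 0 0; 5 0 0 0.6 0 0 0; 5 0 0 0.8 0 0 0; 5 0 0 0.8 0 0 0'
```

```text
clock: 26.32
position: [0.6278, -0.114, 0.1571]
ee_rot: [0.001, 3.142, -0.0]
force: [0.4, 0.4, -1.9]
width: 0.66
gripper_force: 20.0
clock: 26.95
position: [0.6276, -0.114, 0.1488]
ee_rot: [-0.001, -3.141, -0.0]
force: [-0.4, 0.8, -1.4]
width: 0.659
gripper_force: 20.0
```

```bash
python3 -m creep '5 0 0 0.1 0 0 0; 5 0 0 0.1 0 0 0'; python3 -m creep '5 0 0 0.08 0 0 0; 5 0 0 0.08 0 0 0'
```

```text
clock: 27.2
position: [0.6277, -0.1141, 0.148]
ee_rot: [-0.001, -3.142, -0.0]
force: [-0.3, -0.7, -0.7]
width: 0.657
gripper_force: 20.0
clock: 27.45
position: [0.6279, -0.1141, 0.1475]
ee_rot: [0.001, 3.141, -0.0]
force: [-0.6, 0.3, 1.1]
width: 0.658
gripper_force: 20.0
```

```bash
python3 -m creep '5 0 0 0.08 0 0 0; 5 0 0 0.08 0 0 0'; python3 -m creep '5 0 0 -0.1 0 0 0; 6.5 0 0 -0.1 0 0 0; 8 0 0 -0.1 0 0 0; 9.18 0 0 -0.1 0 0 0; 9.18 0 0 -0.1 0 0 0'|grep -E "pos|force";python3 -m creep '9.18 0 0 -0.1 0 0 0; 9.18 0 0 -3 0 0 0; 9.18 0 0 -8 0 0 0; 9.18 0 0 -14 0 0 0; 9.18 0 0 -16 0 0 0'>/dev/null;python3 -m creep '9.18 0 0 0 0 0 0; 9.18 0 0 0 0 0 0'|grep pos ; python3 snap.py p3
python3 -m creep '9.18 3 6 1 0 0 0; 9.18 5 11.5 2 0 0 0; 9.18 8 17 3 0 0 0; 9.18 10 22.5 4 0 0 0; 9.18 12 28 5 0 0 0'>/dev/null;python3 -c "
from h import *
go([.465,.258,.25])
import cv2;a=cv2.imread('pics/p3.png');cv2.imwrite('pics/p3c.png',cv2.resize(a[100:280,200:420],None,fx=3,fy=3,interpolation=cv2.INTER_CUBIC))"
```

```text
clock: 27.7
position: [0.6281, -0.1141, 0.1474]
ee_rot: [0.001, 3.14, -0.0]
force: [-2.9, 0.3, 6.8]
width: 0.658
gripper_force: 20.0
position: [0.6277, -0.114, 0.1474]
force: [1.0, 0.2, 0.7]
gripper_force: 0.0
position: [0.6271, -0.1139, 0.306]
clock 29.25 pos [ 0.627  -0.1138  0.3057] F [-0.3  0.7  0.4] w 9.23 shift cm [62.62 11.34 30.74] turn [ 0.02 -0.15 -0.03]
clock 29.88 pos [0.5062 0.1676 0.2559] F [ 1.1  0.7 -0.3] w 9.2 shift cm [4.12 9.04 0.6 ] turn [-0.04 -0.1  -0.02]
```

View pics/p3c.png

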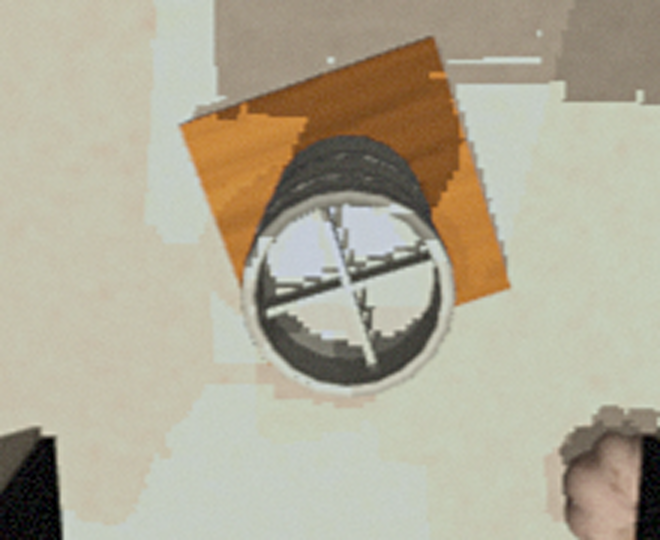

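Low pot is in place, rim spanning crop (243–455, 190–395). Now the lid.

```bash
python3 -m creep '5 2 4.5 0.5 0 0 0; 5 4.3 9.2 0.5 0 0 0; 5 4.3 9.2 6 0 0 0; 5 4.3 9.2 12 0 0 0; 5 4.3 9.2 15 0 0 0'>/dev/null;python3 -m creep '5 0 0 0 0 0 0; 5 0 0 0 0 0 0; 5 0 0 0 0 0 0';python3 - <<'E'
from h import *
import pickle; np.set_printoptions(precision=4,suppress=True)
i=pickle.load(open("pics/p3.pkl","rb"))
C=lambda x,y:ray("w",(x+.5)/3-.5+200,(y+.5)/3-.5+100,i)
print("low rim",*[atz(C(*p),.152) for p in ((349,292.5),(243,292),(455,292),(349,190),(349,395))])
go([.4625,.260,.036])
E
```

```text
clock: 30.88
position: [0.4658, 0.2586, 0.1089]
ee_rot: [0.001, 3.139, 0.002]
force: [1.0, -0.4, -0.3]
width: 0.541
gripper_force: 0.0
low rim [ 0.628  -0.1138  0.152 ] [ 0.6279 -0.1432  0.152 ] [ 0.6279 -0.0845  0.152 ] [ 0.5995 -0.1139  0.152 ] [ 0.6582 -0.1138  0.152 ]
clock 30.88 pos [0.4658 0.2586 0.1089] F [ 1.  -0.4 -0.3] w 4.97 shift cm [0.35 0.13 7.29] turn [ 0.09  0.12 -0.04]
```

```bash
python3 -m creep '5 0.33 0.13 3 0 0 0; 5 0.33 0.13 6 0 0 0; 5 0.33 0.13 7.1 0 0 0; 5 0.33 0.13 7.1 0 0 0; 5 0.33 0.13 7.1 0 0 0' 12 >/dev/null; python3 -c "
from h import *
go([.4625,.26,.036])"
```

```text
clock 31.5 pos [0.4625 0.2598 0.0376] F [0.1 0.9 0.8] w 5.01 shift cm [-0.    0.02  0.16] turn [ 0.06  0.09 -0.04]
```

```bash
python3 -m creep '4 0 0 0.12 0 0 0; 2 0 0 0.12 0 0 0; 1 0 0 0.12 0 0 0; 1 0 0 0.12 0 0 0; 1 0 0 0.12 0 0 0' 12; python3 -m creep '1 0 0 0 0 0 0; 1 0 0 0 0 0 0; 1 0 0 0 0 0 0; 1 0 0 0 0 0 0' 20; python3 -m creep '1 0 0 -0.3 0 0 0; 1 0 0 -3 0 0 0; 1 0 0 -8 0 0 0; 1 0 0 -14 0 0 0; 1 0 0 -19 0 0 0' >/dev/null; python3 -m creep '1 0 0 0 0 0 0; 1 0 0 0 0 0 0; 1 0 0 0 0 0 0'; python3 -c "
from h import *
go([.628,-.1138,.226])"
```

```text
clock: 32.12
position: [0.4617, 0.2594, 0.0353]
ee_rot: [0.001, 3.142, 0.0]
force: [-0.9, -1.2, 2.0]
width: 0.183
gripper_force: 12.0
clock: 32.62
position: [0.4617, 0.2595, 0.0353]
ee_rot: [0.001, 3.141, 0.0]
force: [-0.5, 0.3, 3.9]
width: 0.179
gripper_force: 20.0
clock: 33.62
position: [0.4609, 0.2588, 0.2237]
ee_rot: [-0.001, -3.139, 0.003]
force: [0.2, -0.3, -0.4]
width: 0.177
gripper_force: 20.0
clock 33.62 pos [0.4609 0.2588 0.2237] F [ 0.2 -0.3 -0.4] w 1.62 shift cm [-16.74 -37.25  -0.21] turn [-0.1  -0.14 -0.04]
```

```bash
python3 -m creep '1 -2 -5.5 -1 0 0 0; 1 -4 -11 -1 0 0 0; 1 -6 -16.5 -1 0 0 0; 1 -8.5 -22 -1 0 0 0; 1 -11 -27 -1 0 0 0' >/dev/null;python3 -c "
from h import *
go([.6272,-.1138,.22])"
```

```text
clock 34.25 pos [ 0.5714 -0.0129  0.2339] F [0.1 1.  0. ] w 1.67 shift cm [ -5.59 -10.09   1.38] turn [-0.02 -0.13 -0.06]
```

```bash
python3 -m creep '1 -2.8 -5 0 0 0 0; 1 -5.6 -10 0.5 0 0 0; 1 -5.6 -10 1.4 0 0 0; 1 -5.6 -10 1.4 0 0 0; 1 -5.6 -10 1.4 0 0 0' >/dev/null;python3 -m creep '1 0 0 0 0 0 0; 1 0 0 0 0 0 0' >/dev/null; python3 -c "
from h import *
go([.6272,-.1138,.196])"; python3 snap.py g5; python3 -c "
import cv2;a=cv2.imread('pics/g5.png');cv2.imwrite('pics/g5c.png',cv2.resize(a[110:390,170:470],None,fx=2,fy=2,interpolation=cv2.INTER_CUBIC))"
```

```text
clock 35.12 pos [ 0.6275 -0.11    0.2217] F [-0.1 -0.2 -0.7] w 1.64 shift cm [ 0.03 -0.38  2.57] turn [0.01 0.03 0.02]
clock 35.17 pos [ 0.6275 -0.1102  0.2216] F [-0.5 -0.9 -0.8] w 1.66 shift cm [62.76 11.03 22.13] turn [0.   0.03 0.01]
```

View pics/g5c.png

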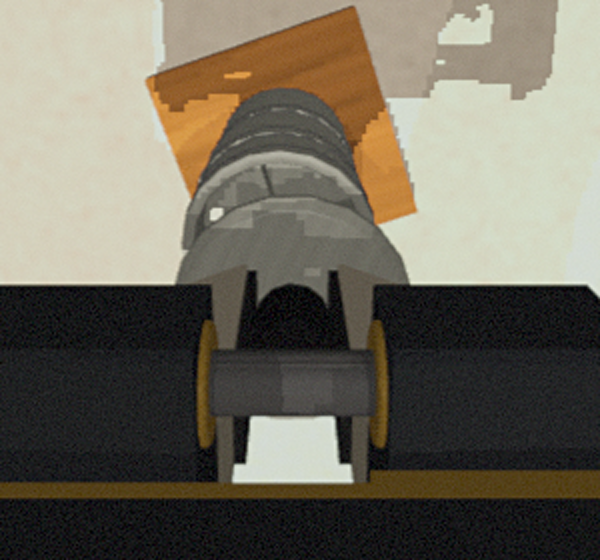

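The lid hangs level, near edge at crop (292,197), with the low pot's rim near edge at (278,153).

```bash
python3 - <<'E'
from h import *
import pickle; np.set_printoptions(precision=4,suppress=True)
i=pickle.load(open("pics/g5.pkl","rb"))
C=lambda x,y:ray("w",(x+.5)/2-.5+170,(y+.5)/2-.5+110,i)
print("lid near",atz(C(292,197),.1983),"low near",atz(C(278,153),.152), "lid L/R at", atz(C(175,285),.1983),atz(C(410,285),.1983))
E
python3 -m creep '1 0.03 -0.3 1 0 0 0; 1 0.03 -0.3 2 0 0 0; 1 0.03 -0.3 2.6 0 0 0; 1 0.03 -0.3 2.6 0 0 0; 1 0.03 -0.3 2.6 0 0 0'
```

```text
lid near [ 0.6003 -0.1103  0.1983] low near [ 0.6004 -0.1144  0.152 ] lid L/R at [ 0.6223 -0.1382  0.1983] [ 0.6222 -0.0821  0.1983]
clock: 35.8
position: [0.6273, -0.1137, 0.1953]
ee_rot: [0.001, 3.141, 0.0]
force: [0.7, 0.0, 0.8]
width: 0.182
gripper_force: 20.0
```

Aligned within 1 mm; lowering.

```bash
python3 -m creep '1 0 0 0.3 0 0 0; 1 0 0 0.6 0 0 0; 1 0 0 0.9 0 0 0; 1 0 0 1.1 0 0 0; 1 0 0 1.1 0 0 0'; python3 -m creep '1 0 0 0.1 0 0 0; 1 0 0 0.2 0 0 0; 1 0 0 0.25 0 0 0; 1 0 0 0.25 0 0 0'; python3 -m creep '1 0 0 0.1 0 0 0; 1 0 0 0.1 0 0 0'
```

```text
clock: 36.42
position: [0.627, -0.1137, 0.184]
ee_rot: [-0.001, -3.141, -0.0]
force: [-0.0, -0.2, -0.8]
width: 0.18
gripper_force: 20.0
clock: 36.92
position: [0.6271, -0.1137, 0.1817]
ee_rot: [0.001, 3.142, 0.0]
force: [0.2, 0.6, -0.9]
width: 0.185
gripper_force: 20.0
clock: 37.17
position: [0.6271, -0.1137, 0.1806]
ee_rot: [-0.001, -3.141, -0.0]
force: [-0.1, 0.2, -0.3]
width: 0.181
gripper_force: 20.0
```

```bash
python3 -m creep '1 0 0 0.1 0 0 0; 1 0 0 0.1 0 0 0'; python3 -m creep '1 0 0 0.08 0 0 0; 1 0 0 0.08 0 0 0'
```

```text
clock: 37.42
position: [0.6274, -0.1138, 0.1804]
ee_rot: [0.001, 3.141, 0.0]
force: [-1.4, 0.4, 5.2]
width: 0.18
gripper_force: 20.0
clock: 37.67
position: [0.6278, -0.1138, 0.1803]
ee_rot: [0.001, 3.139, -0.0]
force: [-2.6, 1.0, 10.4]
width: 0.182
gripper_force: 20.0
```

Home exactly at the predicted height. Release, retreat, and check with the scene camera.

```bash
python3 -m creep '1 0 0 -0.15 0 0 0; 3 0 0 -0.15 0 0 0; 5 0 0 -0.15 0 0 0; 5 0 0 -0.15 0 0 0; 5 0 0 -0.15 0 0 0';python3 -m creep '5 0 0 -1 0 0 0; 5 0 0 -4 0 0 0; 5 0 0 -9 0 0 0; 5 0 0 -12 0 0 0; 5 0 0 -12 0 0 0'>/dev/null;python3 -m creep '5 6 0 0 0 0 0; 5 12 3 0 0 0 0; 5 18 6 0 0 0 0; 5 18 12 0 0 0 0; 5 18 18 0 0 0 0';python3 - <<'E'
from h import *
import cv2
a=vision.get_image("scene")[:,:,::-1]; b=vision.get_image("top")[:,:,::-1]
cv2.imwrite("pics/f.png",np.hstack([cv2.resize(a[120:290,240:440],(400,340),interpolation=cv2.INTER_CUBIC),cv2.resize(cv2.convertScaleAbs(b[100:270,280:480],alpha=1.5),(400,340),interpolation=cv2.INTER_CUBIC)]))
E
```

```text
clock: 38.3
position: [0.6271, -0.1138, 0.1803]
ee_rot: [-0.001, -3.141, -0.0]
force: [0.3, -1.0, -0.5]
width: 0.53
gripper_force: 0.0
clock: 39.55
position: [0.4459, 0.0673, 0.3006]
ee_rot: [0.004, 3.141, 0.0]
force: [1.7, -0.1, -0.3]
width: 0.546
gripper_force: 0.0
```

View pics/f.png

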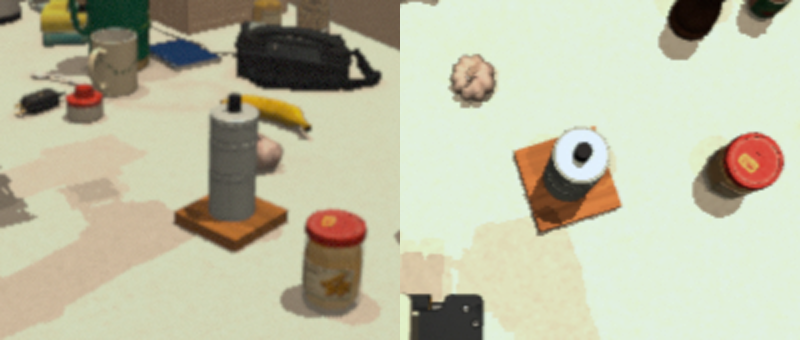

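The tower stands straight with the lid on, centred on the stand at (233,160) in the left half. Jar, timer and garlic are undisturbed.

```bash
python3 -m creep '5 0 0 0 0 0 0; 5 0 0 0 0 0 0; 5 0 0 0 0 0 0' | head -1; python3 -c "
from cell import job
print(job.sign_off())"
```

```text
clock: 40.02
the job is handed in; nothing more can be done
None
```

The tower is built on the stand in order (tall, middle, low, lid); each piece met resistance within about 1 mm of its calculated home height, the last pictures show it upright with jar, timer and garlic where they were, and I handed it in at about 40 s.

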